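# Fit the knife and hold the sample mill's lid on run

### The job

Get the bench sample mill ready and run it: take the loose knife and set its square-bored hub fully home on the square drive shaft in the mill's bowl, and let go of it. Then fit the domed lid: lower its three lugs through the gaps in the bowl's collar, push it down against the spring and turn it clockwise a quarter turn to its stop, which pushes the sprung run switch in. The mill runs only while the lid is held there, so finish still gripping the lid's bar and holding it hard round at the stop; leave the bottle, the tip box and the gel tray where they are.

Things in the scene. Friction and masses are not known exactly. Their poses are not given: they have to be found in the camera images.
- mill: Sample mill, fixed to the bench: white motor base 150 x 150 mm, 70 mm tall; on it an open steel bowl (inside diameter 96 mm, floor 73 mm above the bench) with a steel bayonet collar (outside diameter 124 mm) round its mouth. Origin on the bench under the bowl's axis, z up, -x the control-panel side.
- mill_mouth (a point): Centre of the collar's mouth, on the bowl's axis, at the collar's top 156 mm above the bench. Three inward ledges (151 to 156 mm above the bench, radius 47 to 58 mm) leave three gaps, each 30 degrees wide. Below the ledges a channel (outer wall radius 58 mm) lets the lid's lugs run clockwise, seen from above, from each gap to an end stop, 80 degrees on; counterclockwise a lug is stopped.
- mill_gap (a point): Middle of one gap in the collar, towards the mill's -x, at radius 52 mm, level with the collar's top. The other two gaps are 120 and 240 degrees round from it.
- shaft_top (a point): Top centre of the mill's drive shaft, on the bowl's axis, 128 mm above the bench (28 mm below the collar's top). The shaft is 14 mm square, its last 5 mm tapering to 9 mm; it rises from a round shoulder (diameter 30 mm) 77 mm above the bench, on which the knife's foot rests when home. This point's x and y are square to the shaft's flats.
- shaft (a joint): Angle of the drive shaft in the mill's frame, rad, counterclockwise from above; at 0 its flats are square to the mill's x and y. It can be turned by hand against about 0.03 N m of friction.
- knife: Loose knife, about 0.14 kg, upright on the bench: a black square column 28 x 28 mm, 106 mm tall, with a 40 mm square foot 4 mm thick and two steel blades near the bottom reaching to radius 42 mm along its +y and -y. Origin at the centre of its underside, z up, x and y square to the column's faces. A square bore 16 mm wide, parallel to the column's faces, runs 66 mm up from the underside.
- knife_top (a point): Top centre of the knife's column; grip two opposite faces of the column just below it. Home, it is 183 mm above the bench, 27 mm above the collar, and the knife's underside is at 77 mm.
- lid: Loose lid, about 0.22 kg, right way up on the bench: a grey hollow dome 88 mm in diameter, flat top 56 mm above its underside, grip bar on top. Three lugs at its lower edge reach to radius 55 mm at 0, 120 and 240 degrees in its frame. Origin at the centre of its underside, z up; the bar lies along x. About 3 mm side play in the collar.
- lid_bar (a point): Centre of the lid's grip bar (74 mm long along the lid's x, 18 mm wide, 26 mm tall), 69 mm above the lid's underside.
- lid_lug (a point): Top of the lid's first lug, at its +x, under one end of the bar, 48.5 mm from the axis; each lug is 16 mm wide and 6 mm thick, up from the lid's underside. The lugs enter with this lug over any of the three gaps. The lid's underside meets the sprung ring 148 mm above the bench; below 145 mm the lugs clear the ledges (140 to 144 is right for turning); it can go down to 139.
- seal (a joint): How far the sprung ring in the collar's channel is pressed down, m: 0 up, at most 0.009. Pushing it takes 5 N at first, 7 N at 0.003 (lugs just clear the ledges), 12 N at the bottom.
- switch (a joint): Angle of the sprung run switch, a small black finger in the collar's channel, rad: 0 off. Whichever gaps are used, one lug meets it after 58 degrees of the lid's clockwise turn and carries it to 0.38 at the end stop (80 degrees). Its spring takes 0.2 N m at first, 0.35 N m at the end, and turns the lid back when it is let go.
- bottle: Reagent bottle, diameter 60 mm, 125 mm tall; origin at the centre of its underside.
- tip_box: Pipette tip box 85 x 122 mm, 64 mm tall; origin at the centre of its underside.
- gel_tray: Flat clear violet gel casting tray 100 x 75 mm, 22 mm tall; origin at the centre of its underside.
There are look-alikes about, which are no part of the job. Of the things that look like the knife, the middle-sized one is meant.

How it is judged:
By the outcome, as a careful person would: the job done as asked, in the order asked, and still so for the second after the job is handed in, while the arm keeps its last pose, push and grip.
It also fails if it takes over 58 s, if anything falls off the work surface, if the arm or the gripper's body presses on something with over 40 N, if the wrist force passes 120 N, or if a joint passes its speed limit or range.

### The arm

A 7-joint arm with a two-finger parallel gripper is mounted at the origin on the work surface. World frame = base frame: x ahead of the robot, y to its left, z up, the work surface at z = 0. Lengths are in m, angles in rad, forces in N, time in s.
With the tool pointing down it reaches from about 0.35 to 0.9 m from the base axis. Payload 19.9 kg.
Tool frame: the origin (TCP) lies between the finger pads; the fingertips stand 19 mm ahead of it and the grasp point (between the pads) is the TCP; z points along the fingers, y is the line along which they close (so a half turn about z gives the same grasp; the last joint's range is limited). The gripper opens to 94 mm and grips with 3 to 60 N. Pads are 16 mm wide; open, the fingers measure 119 mm over their backs; the gripper's body (75 mm by 177 mm) begins 78 mm behind the grasp point.
Start: joints at [1.06, 0.417, -0.01, 1.614, 0.005, 1.111, -0.053], TCP at [0.283, -0.557, 0.224] pointing down, gripper open.
Joint ranges: [-2.81, 2.81], [-0.39, 2.02], [-1.27, 1.25], [0.06, 2.57], [-1.19, 4.33], [0.19, 2], [-2.82, 2.82]. Speed limits (rad/s): [1.89, 1.89, 2.39, 2.39, 3.01, 3.01, 3.01].

### API

Orientations are given as a 3x3 rotation matrix whose columns are the frame's x, y, z axes.
In Python, from rig import robot gives the robot as it stands. Calls block until the motion is done:
- robot.move_ptp(position, orientation): joint-space move of the TCP to a pose.
- robot.move_linear(position, velocity=0.15, frame=None, threshold=None): straight line of the TCP; frame=None keeps the orientation; velocity is the mean speed in m/s. With threshold (N) it stops when the force on the tool has changed by that much, and returns True; else False.
- robot.goto_joints(angles): joint-space move.
- robot.gripper_to(opening): finger opening in m; the grip force is fixed at half the most; returns when the fingers have stopped.
- robot.pause(seconds).
- robot.ik(position, orientation): joint angles nearest the present ones, or None.
- robot.get_state(): the state.
- robot.grab_frame(name): name is "side" or "top" or "wrist"; returns the picture (400x640x3 uint8, red, green, blue); there is no depth.
- robot.camera_info(name): a dict with "fx", "fy", "cx", "cy" (pixels), "dist" ([k1, k2, p1, p2, k3] as OpenCV has them; the pictures are not rectified), "rvec" (rotation vector, rad) and "tvec" (3), from world to camera coordinates, as OpenCV has them. Camera axes: x right, y down, z forward; pixel columns grow to the right and rows downward; lengths in m; the calibration is good to about 2 mm. A picture is of the moment at which its call begins: read the wrist's pose just before it. camera_info takes no time and is no camera call; for the wrist camera it gives the pose at the moment of the call.
A pose or a line that the arm cannot do raises robot.PlanningError and nothing moves.
- robot.sign_off(): hands the job in; it is judged then, once.
The state is a dict: "time": time; "qpos": joint angles; "joint_vel": joint speeds; "effort": joint torques, N m; "ee_pos": TCP position; "tool_rot": TCP orientation; "force": force on the tool from outside, world axes, zero at the start; "moment": the same for the moment, N m; "opening": finger opening in m; "grasp_force": force on a finger pad.
Only numpy, scipy, OpenCV 4.12 (cv2) and the standard library are available. Lean on these libraries where they do the work, as an engineer would, in place of code of your own. Each camera call takes 0.05 s, during which the arm holds its last target. There are 200 camera calls.

## Working session

There is one attempt and no reset: what is moved stays moved. The work goes in short steps, each a Python script; the robot and the scene stay as the last script left them, time stands still between calls to the robot, and variables do not carry over. Pictures are saved under pics/ and viewed, at most 10 in all, crops included, and the job is handed in when it is done.

```bash
mkdir -p pics; ls; python3 - <<'E'
from rig import robot
import cv2
s=robot.get_state();print(s)
for n in("side","top","wrist"):
    print(n,robot.camera_info(n)); cv2.imwrite(f"pics/{n}0.png",robot.grab_frame(n)[:,:,::-1])
E
```

```text
pics
{'time': 0.0, 'qpos': array([ 1.05949473,  0.41793778, -0.01028962,  1.61414636,  0.00470234,
        1.11068531, -0.05299071]), 'joint_vel': array([ 0.00019451,  0.00032654,  0.00069603,  0.00068494, -0.00084749,
        0.00119809,  0.00128592]), 'effort': array([ 3.26266672e-04, -8.51244164e+01,  6.38978295e-01, -4.26004207e+01,
       -4.87721153e-02,  1.85254100e-02,  4.67540281e-05]), 'ee_pos': array([ 0.28277463, -0.55699591,  0.22385961]), 'tool_rot': array([[ 8.91655273e-01,  4.52714598e-01, -6.05624174e-04],
       [ 4.52714993e-01, -8.91654738e-01,  9.81540144e-04],
       [-9.56501125e-05, -1.14937059e-03, -9.99999335e-01]]), 'force': array([-0.00184367, -0.42452672, -0.23969221]), 'moment': array([-0.02942698,  0.01441408, -0.00876313]), 'grasp_force': 0.0, 'opening': 0.09401995822861012}
side {'fx': 456.6289440926947, 'fy': 456.6289440926947, 'cx': 318.495427399167, 'cy': 198.41488789921553, 'dist': array([-0.13102798,  0.        ,  0.        ,  0.        ,  0.        ]), 'rvec': array([ 0.19257799, -2.80876168,  1.25588647]), 'tvec': array([0.5908253 , 0.13521029, 1.1439314 ])}
top {'fx': 476.45170771739004, 'fy': 476.45170771739004, 'cx': 320.0423289896463, 'cy': 202.92982986845993, 'dist': array([-0.07874939,  0.        ,  0.        ,  0.        ,  0.        ]), 'rvec': array([ 2.18550986, -2.03227071,  0.2072452 ]), 'tvec': array([-0.01612845,  0.61966766,  1.06786331])}
wrist {'fx': 286.74371577527205, 'fy': 286.74371577527205, 'cx': 318.62510052324166, 'cy': 200.7017151209656, 'dist': array([-0.0503819,  0.       ,  0.       ,  0.       ,  0.       ]), 'rvec': array([-2.48952529,  1.52715954,  0.19564818]), 'tvec': array([-0.6246478 , -0.02618416,  0.39097718])}
```

View pics/top0.png

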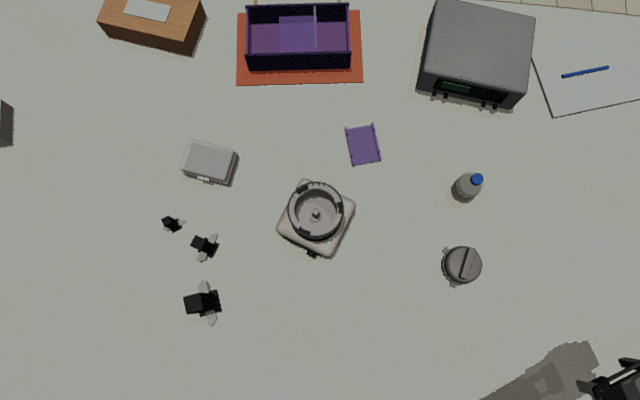

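View pics/side0.png

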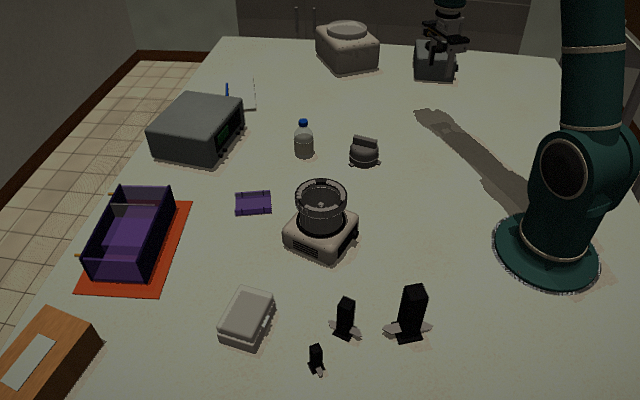

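The top view shows the middle knife at about (205,246), the mill bowl at (316,210), and the lid at (462,265) with its bar running steeply. In the side view these are at (345,318), (321,195) and (365,152). Next I'll triangulate rough positions.

```bash
cat > h.py <<'E'
import numpy as np, cv2
from rig import robot
def cam(name):
    c=robot.camera_info(name); K=np.array([[c['fx'],0,c['cx']],[0,c['fy'],c['cy']],[0,0,1]])
    R=cv2.Rodrigues(np.array(c['rvec']))[0]; return dict(K=K,d=np.array(c['dist']),R=R,t=np.array(c['tvec']))
def ray(c,px):
    u=cv2.undistortPoints(np.array(px,float).reshape(-1,1,2),c['K'],c['d']).reshape(-1,2)
    D=np.c_[u,np.ones(len(u))]@c['R']; return -c['R'].T@c['t'],D
def plane(c,px,z):
    o,D=ray(c,px); return o+D*((z-o[2])/D[:,2])[:,None]
def tri(obs):   # [(cam,px),...] -> point, rms miss
    A=np.zeros((3,3));b=np.zeros(3);L=[]
    for c,p in obs:
        o,D=ray(c,p);d=D[0]/np.linalg.norm(D[0]);M=np.eye(3)-np.outer(d,d);A+=M;b+=M@o;L.append((M,o))
    x=np.linalg.solve(A,b); return x,max(np.linalg.norm(M@(x-o)) for M,o in L)
def proj(c,P): return cv2.projectPoints(np.array(P,float).reshape(-1,3),cv2.Rodrigues(c['R'])[0],c['t'],c['K'],c['d'])[0].reshape(-1,2)
def down(yaw):  # tool x axis at yaw in world, pointing down
    c,s=np.cos(yaw),np.sin(yaw); return np.array([[c,s,0],[s,-c,0],[0,0,-1.]])
def shot(name,fn):
    c=cam(name); im=robot.grab_frame(name)[:,:,::-1].copy(); cv2.imwrite(fn,im); return c,im
E
python3 - <<'E'
from h import *
T,S=cam("top"),cam("side")
for n,a,b in[("knife",(197,242),(347,299)),("big",(192,303),(414,288)),("small",(168,221),(315,346)),("mouth",(315,207),(322,188)),("bar",(467,263),(366,142)),("bottle",(477,179),(303,122)),("tray",(363,145),(253,202))]:
    print(n,*[np.round(v,4) for v in tri([(T,a),(S,b)])])
w=cam("wrist"); s=robot.get_state()
print("cam in tool", s['tool_rot'].T@(-w['R'].T@w['t']-s['ee_pos']), (w['R']@s['tool_rot']).round(3))
E
```

```text
knife [0.4986 0.2961 0.1162] 0.0007
big [0.3683 0.281  0.1532] 0.0023
small [0.549  0.3832 0.0717] 0.0009
mouth [0.5844 0.0372 0.177 ] 0.0018
bar [ 0.4978 -0.3219  0.0679] 0.0031
bottle [ 0.6896 -0.3279  0.1187] 0.0004
tray [ 0.7895 -0.0688  0.0116] 0.0009
cam in tool [ 0.07258768  0.00029529 -0.16036981] [[ 0.     1.     0.   ]
 [-0.968  0.    -0.25 ]
 [-0.25  -0.     0.968]]
```

```bash
python3 - <<'E'
from h import *
import pickle
out=[]
def look(p,yawdeg,fn):
    robot.move_ptp(np.array(p),down(np.radians(yawdeg))); c,im=shot("wrist","pics/"+fn+".png"); out.append((fn,c)); print(fn,robot.get_state()['time'],robot.get_state()['ee_pos'].round(4))
look([0.46,-0.33,0.25],57,"lidA")
look([0.54,-0.28,0.25],57,"lidB")
look([0.55,0.0,0.31],94,"millA")
look([0.63,0.08,0.31],94,"millB")
look([0.53,0.24,0.29],121,"knifeA")
look([0.48,0.31,0.27],121,"knifeB")
pickle.dump(dict(out),open("cams.pkl","wb"))
ims=[cv2.imread(f"pics/{n}.png") for n in("lidB","millA","millB","knifeB")]
# mosaic
g=np.vstack([np.hstack([cv2.resize(i,(400,250)) for i in ims[:2]]),np.hstack([cv2.resize(i,(400,250)) for i in ims[2:]])]);cv2.imwrite("pics/mos.png",g)
E
```

```text
lidA 1.3167 [ 0.4589 -0.3317  0.2497]
lidB 1.8333 [ 0.5394 -0.2812  0.2496]
millA 2.9917 [ 0.5501 -0.0021  0.3094]
millB 3.5667 [0.6301 0.0787 0.3094]
knifeA 4.4 [0.5309 0.2386 0.2902]
knifeB 4.8917 [0.4809 0.3091 0.27  ]
```

View pics/mos.png

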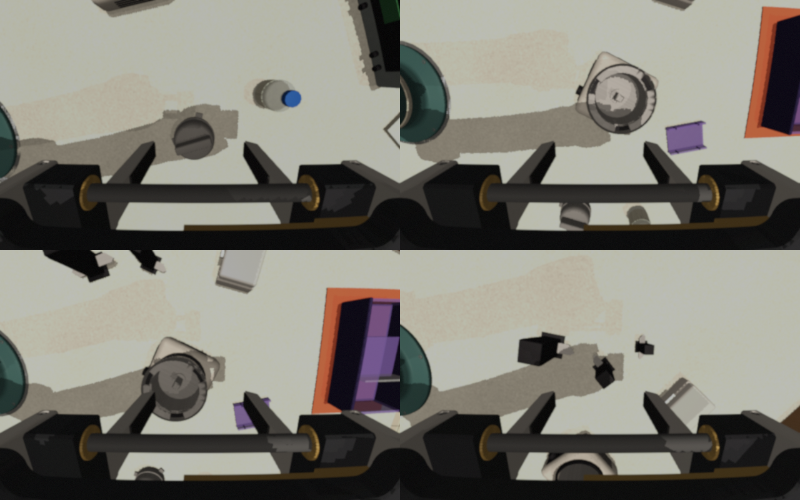

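The mosaic shows the lid with its bar at about (193,137), the mill from two places with the shaft and three gaps visible, and the middle knife at (603,372). I'll enlarge crops of these to take edges.

```bash
python3 - <<'E'
from h import *
import pickle
C=pickle.load(open("cams.pkl","rb"))
P=dict(mill=(0.584,0.037,0.13),knife=(0.4986,0.2961,0.07),lid=(0.498,-0.322,0.06))
def crop(fn,n,half):
    im=cv2.imread(f"pics/{fn}.png");u=proj(C[fn],P[n])[0].round().astype(int);x0,y0=u-half
    x0=max(x0,0);y0=max(y0,0);c=im[y0:y0+2*half,x0:x0+2*half]; s=400/(2*half); print(fn,x0,y0,s)
    c=cv2.convertScaleAbs(c,alpha=1.6 if n!='mill' else 1.3,beta=20)
    r=np.zeros((400,400,3),np.uint8); q=cv2.resize(c,None,fx=s,fy=s,interpolation=cv2.INTER_CUBIC)[:400,:400]; r[:q.shape[0],:q.shape[1]]=q; return r
cv2.imwrite("pics/c_mill.png",np.hstack([crop("millA","mill",80),crop("millB","mill",80)]))
a=[crop("knifeA","knife",50),crop("knifeB","knife",50),crop("lidA","lid",50),crop("lidB","lid",50)]
cv2.imwrite("pics/c_kl.png",cv2.resize(np.vstack([np.hstack(a[:2]),np.hstack(a[2:])]),(600,600)))
E
```

```text
millA 269 78 2.5
millB 199 139 2.5
knifeA 270 82 4.0
knifeB 275 151 4.0
lidA 291 113 4.0
lidB 259 181 4.0
```

View pics/c_mill.png

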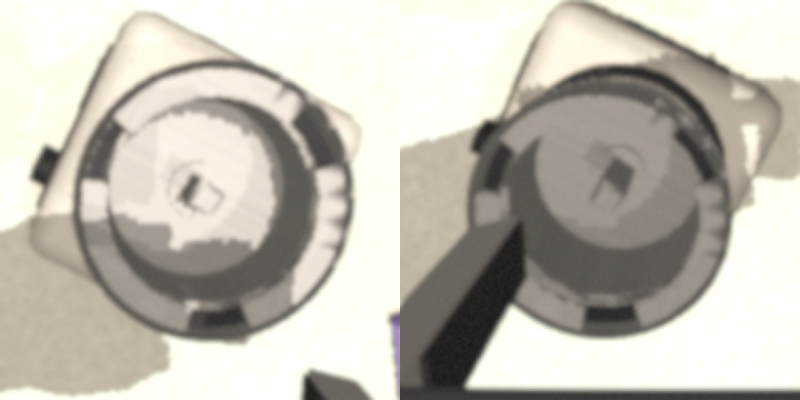

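View pics/c_kl.png

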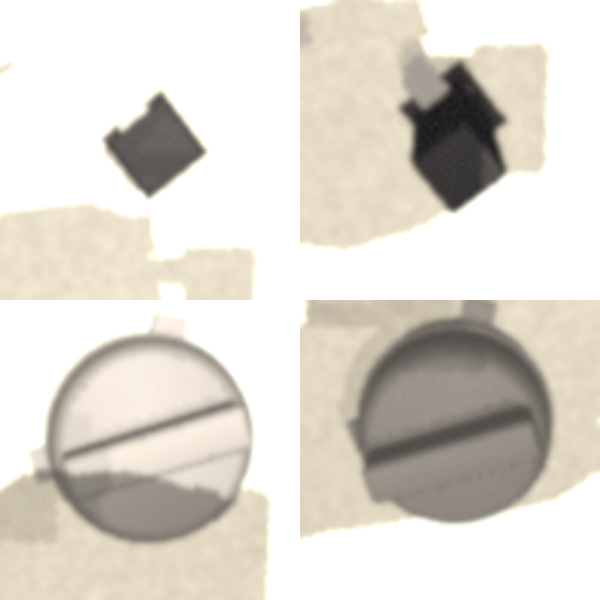

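Positions as read from the crops:
- **Mill:** collar centre in A at crop (214,200). Gaps at (102,152) on the panel side, (318,135) and (217,318). Shaft tip at about (207,195).
- **Knife B:** top-face corners at (413,160), (460,125), (505,170) and (453,212).
- **Lid:** the first lug is at the bar's left end, (38,465) in A.

I'll triangulate these and take closer looks at the shaft and knife.

```bash
python3 - <<'E'
from h import *
import pickle
C=pickle.load(open("cams.pkl","rb"));T,S=cam("top"),cam("side")
A,B=C["millA"],C["millB"]
a=lambda x,y:(269+x/2.5,78+y/2.5); b=lambda x,y:(199+(x-400)/2.5,139+y/2.5)
print("collar",tri([(A,a(214,200)),(B,b(597,202))]))
print("shaft",tri([(A,a(207,195)),(B,b(605,190))]))
for n,p,q in(("gL",(102,152),(495,168)),("gR",(318,135),(695,155)),("gB",(217,318),(610,314))):print(n,tri([(A,a(*p)),(B,b(*q))]))
A,B=C["knifeA"],C["knifeB"];a=lambda x,y:(270+x/3,82+y/3); b=lambda x,y:(275+(x-300)/3,151+y/3)
for p,q in(((150,197),(453,212)),((207,152),(505,170)),((160,92),(460,125)),((103,140),(413,160))):print("k",tri([(A,a(*p)),(B,b(*q))]),plane(B,[b(*q)],.106))
A,B=C["lidA"],C["lidB"];a=lambda x,y:(291+x/3,113+(y-300)/3); b=lambda x,y:(259+(x-300)/3,181+(y-300)/3)
for p,q in(((66,459),(368,465)),((238,406),(528,417)),((245,451),(545,458))):print("l",tri([(A,a(*p)),(B,b(*q))]))
print("lug",plane(A,[a(38,465),a(168,325)],.006),"dome",plane(A,[a(150,440)],.056))
out={}
def look(p,yawdeg,fn,z):
    R=down(np.radians(yawdeg));robot.move_ptp(np.array([p[0],p[1],z])-R[:,0]*.06*np.array([1,1,0]),R); c,im=shot("wrist","pics/"+fn+".png"); C[fn]=c; print(fn,robot.get_state()['time'])
look((0.580,0.030),94,"millC",.21); look((.497,.297),121,"knifeC",.20)
pickle.dump(C,open("cams.pkl","wb"))
def crop(fn,P,half):
    im=cv2.imread(f"pics/{fn}.png");x0,y0=proj(C[fn],P)[0].round().astype(int)-half;print(fn,x0,y0,400/2/half)
    return cv2.resize(cv2.convertScaleAbs(im[y0:y0+2*half,x0:x0+2*half],alpha=1.5,beta=15),(400,400),interpolation=cv2.INTER_CUBIC)
cv2.imwrite("pics/c2.png",np.hstack([crop("millC",(.58,.03,.14),100),crop("knifeC",(.497,.297,.08),50)]))
E
```

```text
collar (array([0.58623634, 0.04076502, 0.14845919]), np.float64(0.002259403382110908))
shaft (array([0.58642061, 0.03992092, 0.12435725]), np.float64(0.0013782074067102172))
gL (array([0.53692593, 0.05662412, 0.15053223]), np.float64(0.00030497999650751207))
gR (array([0.62904185, 0.07047123, 0.1553807 ]), np.float64(0.00019138984568858484))
gB (array([ 0.59365795, -0.01404445,  0.15127929]), np.float64(0.0005803019441255089))
k (array([0.50786235, 0.28101249, 0.10119562]), np.float64(0.00024361350013131188)) [[0.50711146 0.28247867 0.106     ]]
k (array([0.51734951, 0.30718848, 0.10087898]), np.float64(0.0007719383038344519)) [[0.51556408 0.30776622 0.106     ]]
k (array([0.48977259, 0.31654112, 0.11773407]), np.float64(0.0006144045096700282)) [[0.4910006  0.31410327 0.106     ]]
k (array([0.48157533, 0.29144412, 0.10457956]), np.float64(0.0014872544854272216)) [[0.48258494 0.29269567 0.106     ]]
l (array([ 0.46907895, -0.30499633,  0.07510564]), np.float64(0.00021217603845001816))
l (array([ 0.53593388, -0.32414828,  0.07341659]), np.float64(2.5123302345210337e-05))
l (array([ 0.53075517, -0.34308666,  0.06929283]), np.float64(0.0018320154774945636))
lug [[ 0.45015442 -0.30691196  0.006     ]
 [ 0.53529515 -0.28606291  0.006     ]] dome [[ 0.50043829 -0.31905993  0.056     ]]
millC 6.2917
knifeC 7.4333
millC 218 45 2.0
knifeC 268 88 4.0
```

View pics/c2.png

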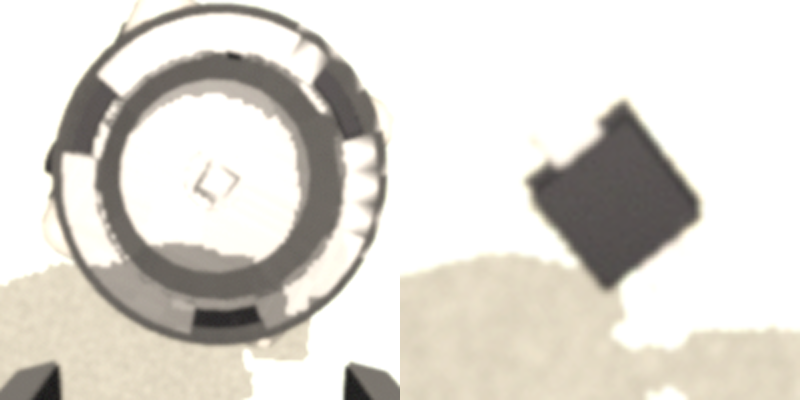

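The close-up shows the collar centre at crop (220,174), the shaft tip as a diamond at about (215,182), and the knife top with corners at (607,288), (700,210), (622,112) and (532,188). I'll refine the shaft angle with a bigger crop.

```bash
python3 - <<'E'
from h import *
import pickle
C=pickle.load(open("cams.pkl","rb"));c=C["millC"]
m=lambda x,y:(218+x/2,45+y/2); k=lambda x,y:(268+(x-400)/4,88+y/4)
print("collar",plane(c,[m(220,174)],.156),"shaft",plane(c,[m(215.5,181.5)],.128))
g=plane(c,[m(92,115),m(343,100),m(225,318)],.150);print("gaps",g, g.mean(0)); d=g-g.mean(0);print(np.degrees(np.arctan2(d[:,1],d[:,0])),np.linalg.norm(d[:,:2],axis=1))
kk=plane(C["knifeC"],[k(607,288),k(700,210),k(622,112),k(532,188)],.106);print(kk,kk.mean(0))
e=np.roll(kk,-1,0)-kk;print(np.degrees(np.arctan2(e[:,1],e[:,0]))%90,np.linalg.norm(e,axis=1))
out=[]
for fn,cc in(("millC",c),("millA",C["millA"])):
    im=cv2.imread(f"pics/{fn}.png");x,y=proj(cc,(.586,.039,.125))[0].round().astype(int)
    q=im[y-20:y+20,x-20:x+20].astype(float);q=(q-q.min())/(np.percentile(q,99)-q.min())*255;print(fn,x-20,y-20)
    out.append(cv2.resize(np.clip(q,0,255).astype(np.uint8),(400,400),interpolation=cv2.INTER_CUBIC))
cv2.imwrite("pics/c3.png",np.hstack(out))
E
```

```text
collar [[0.58645956 0.04083455 0.156     ]] shaft [[0.58579121 0.03728466 0.128     ]]
gaps [[ 0.53800788  0.0586202   0.15      ]
 [ 0.62951825  0.07066298  0.15      ]
 [ 0.59314587 -0.01491327  0.15      ]] [0.58689066 0.0381233  0.15      ]
[157.25135063  37.35622732 -83.2735334 ] [0.05300613 0.0536278  0.05340417]
[[0.50735751 0.28204869 0.106     ]
 [0.51601718 0.30699401 0.106     ]
 [0.49080905 0.31592334 0.106     ]
 [0.48228132 0.29229189 0.106     ]] [0.49911626 0.29931448 0.106     ]
[70.85575617 70.49462288 70.15734013 67.78079976] [0.02640566 0.02674291 0.02512304 0.02708761]
millC 306 114
millA 331 136
```

View pics/c3.png

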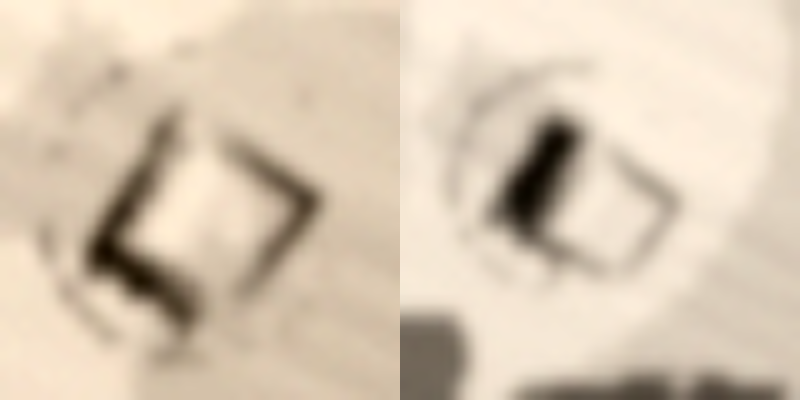

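The shaft tip is centred near pixel (327,135) in millC. Its flats run at about 36° in the image, which is roughly 58° (mod 90) in the world frame. The knife top centre is (0.499, 0.299) at yaw 70°. I'll grasp it now.

```bash
python3 - <<'E'
from h import *
R=down(np.radians(70.3));p=np.array([.4991,.2993,0])
robot.gripper_to(.06); robot.move_ptp(p+[0,0,.14],R); robot.move_linear(p+[0,0,.092],.1)
robot.gripper_to(.0); s=robot.get_state();print(s['time'],s['opening'],s['grasp_force'],s['ee_pos'])
robot.move_linear(p+[0,0,.285],.2); s=robot.get_state();print(s['opening'],s['force'])
m=np.array([.5866,.0383,0]);R2=down(np.radians(58))
robot.move_ptp(m+[0,0,.285],R2); robot.pause(.2)
cv2.imwrite("pics/over.png",np.hstack([cv2.resize(shot("side","pics/s1.png")[1][120:270,240:400],(400,375)),cv2.resize(shot("top","pics/t1.png")[1][140:290,240:400],(400,375))]))
s=robot.get_state();print(s['time'],s['force'],s['ee_pos'])
E
```

```text
10.3083 0.02757702116756695 29.827209189534187 [0.4991863  0.29934982 0.09215636]
0.027851551248085776 [ 0.39775063 -0.78018127 -1.9420858 ]
12.7917 [ 0.69895166  0.50442378 -0.69515044] [0.58652153 0.03919199 0.28503734]
```

View pics/over.png

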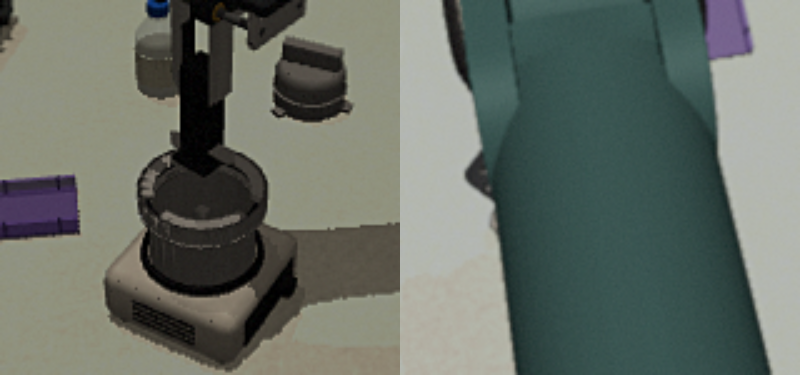

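The side crop shows the knife held upright over the bowl at about (200,120), with the shaft visible at (200,212). I'll lower it with force guarding.

```bash
python3 - <<'E'
from h import *
m=np.array([.5866,.0383,0]);f=lambda:robot.get_state()
robot.move_linear(m+[0,0,.228],.12)
for z,v in((.205,.04),(.1675,.06)):
    r=robot.move_linear(m+[0,0,z],v,threshold=10);s=f();print(r,s['time'],s['ee_pos'],s['force'].round(1),s['moment'].round(2))
    if r:break
E
```

```text
False 14.1417 [0.58670052 0.03833628 0.20512161] [-0.   0.5 -0.9] [ 0.03 -0.01  0.02]
True 14.7333 [0.58631443 0.03831337 0.16849883] [-1.  -0.3  6. ] [-0.07 -0.05 -0.02]
```

Contact came at TCP z 0.1685, which matches the home height of 0.169. I'll release and look at the lid from above.

```bash
python3 - <<'E'
from h import *
import pickle
C=pickle.load(open("cams.pkl","rb"))
m=np.array([.5866,.0383,0])
robot.gripper_to(.05); robot.move_linear(m+[0,0,.26],.2)
R=down(np.radians(164)); 
for y,p in((164,(.5,-.319,.1)),(158,(.5866,.0383,.22)),(76,(.5866,.0383,.22))): print(y,robot.ik(np.array(p),down(np.radians(y))))
R94=down(np.radians(94)); robot.move_ptp(m+[0,0,.26]-.06*R94[:,0],R94); c,k=shot("wrist","pics/kn.png");C["kn"]=c
ck=proj(c,(.5866,.0383,.183))[0].round().astype(int);print("kn",ck-50)
robot.move_ptp(np.array([.5,-.319,.2])-.06*R[:,0],R); c,im=shot("wrist","pics/lidC.png");C["lidC"]=c
pickle.dump(C,open("cams.pkl","wb"))
x,y=proj(c,(.5,-.319,.06))[0].round().astype(int);print(x-80,y-80,robot.get_state()['time'])
f=lambda i,x,y,h:cv2.resize(cv2.convertScaleAbs(i[y-h:y+h,x-h:x+h],alpha=1.5,beta=15),(400,400),interpolation=cv2.INTER_CUBIC)
cv2.imwrite("pics/c4.png",np.hstack([f(k,*ck,50),f(im,x,y,80)]))
E
```

```text
164 [ 0.94348617  0.56989975 -0.56453449  1.78202318  0.37766109  0.89921698
  1.50317823]
158 [ 0.435724    0.44470262 -0.72454635  1.69541352  0.32163966  1.12427144
  0.8054739 ]
76 [ 0.2492959   0.39221266 -0.46972053  1.70155341  0.19592349  1.09459031
 -0.52437895]
kn [269  93]
237 59 18.25
```

View pics/c4.png

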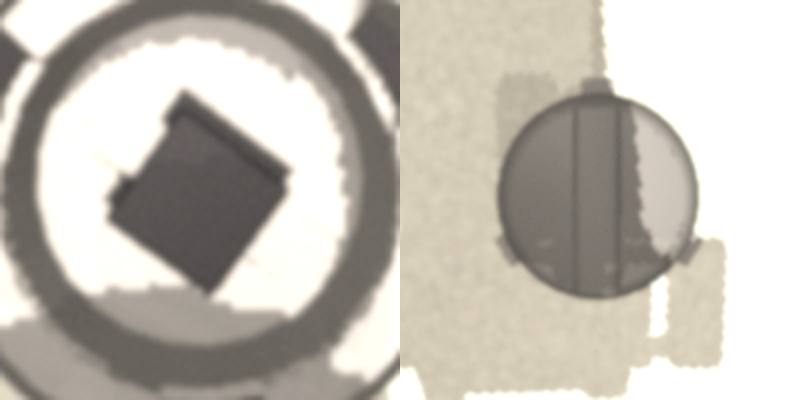

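The knife stands square in the bowl (left). On the right, the bar is centred at crop x=597 and parallel to the tool x axis, the lid centre is at (598,196), and the first lug is at (596,85), so a lid yaw of 164° holds. I'll grasp the lid.

```bash
python3 - <<'E'
from h import *
import pickle
c=pickle.load(open("cams.pkl","rb"))["lidC"];k=lambda x,y:(237+(x-400)/2.5,59+y/2.5)
b=plane(c,[k(597,110),k(597,290)],.082);d=b[0]-b[1];print(b.mean(0),np.degrees(np.arctan2(d[1],d[0])),np.linalg.norm(d))
l=plane(c,[k(598,196)],.035)[0];print(l, plane(c,[k(596,85)],.006))
R=down(np.radians(164));u=R[:,0]; p=l-0*u; p=p+R[:,1]*((b.mean(0)-p)@R[:,1]); p[2]=0;print(p)
robot.gripper_to(.05); robot.move_ptp(p+[0,0,.13],R); print(robot.move_linear(p+[0,0,.078],.08,threshold=8))
robot.gripper_to(0.);s=robot.get_state();print(s['time'],s['opening'],s['ee_pos'],s['grasp_force'],s['force'].round(1))
robot.move_linear(p+[0,0,.31],.25);m=np.array([.5866,.0383,0])
robot.move_ptp(m+[0,0,.31],down(np.radians(158)));robot.move_linear(m+[0,0,.25],.12);robot.pause(.2)
s=robot.get_state();print(s['time'],s['opening'],s['force'].round(1))
r=robot.move_linear(m+[0,0,.222],.03,threshold=6);s=robot.get_state();print(r,s['time'],s['ee_pos'],s['force'].round(1),s['moment'].round(2))
E
```

```text
[ 0.49983154 -0.32056927  0.082     ] 163.90089134537158 0.06752736375908527
[ 0.49913972 -0.32033575  0.035     ] [[ 0.45064156 -0.30755998  0.006     ]]
[ 0.49913041 -0.32036823  0.        ]
False
20.325 0.017632535487821642 [ 0.49915951 -0.32047742  0.0781129 ] 30.00004917383194 [ 0.4 -0.6  1.2]
23.6333 0.017536014922579255 [-0.5 -0.6 -2.3]
True 24.4833 [0.58645447 0.03825394 0.22281014] [ 0.4 -0.9  4.6] [ 0.03 -0.23 -0.08]
```

Contact came at underside height of about 0.145 with the spring's expected force, so the lugs are through the gaps. I'll press on and turn.

```bash
python3 - <<'E'
from h import *
m=np.array([.5866,.0383,.2195])
robot.move_linear(m,.03)
for a in (0,-12,-24,-36,-48,-58,-66,-72,-76):
    R=down(np.radians(158+a)); robot.move_ptp(m,R)
    s=robot.get_state();T=s['tool_rot'];print(a,round(s['time'],2),np.degrees(np.arctan2(T[1,0],T[0,0])).round(1)-158,s['ee_pos'].round(4),s['force'].round(1),s['moment'].round(2),round(s['opening'],4))
    if np.linalg.norm(s['force'])>35 or abs(s['moment'][2])>1.2:break
E
```

```text
0 24.98 0.0 [0.5869 0.0384 0.22  ] [-1.  -0.3  6.5] [-0.02  0.09 -0.01] 0.0174
-12 25.29 -12.099999999999994 [0.5871 0.0385 0.2202] [-0.2 -0.9  7.5] [-0.   -0.09 -0.13] 0.0178
-24 25.6 -24.099999999999994 [0.5871 0.0385 0.2202] [-1.4  0.3  6.9] [ 0.01 -0.09 -0.14] 0.0179
-36 25.91 -36.099999999999994 [0.5871 0.0385 0.2201] [-0.  -0.4  7.5] [-0.03 -0.08 -0.17] 0.0181
-48 26.22 -48.099999999999994 [0.5871 0.0385 0.2202] [-0.   0.2  6.7] [-0.02 -0.05 -0.15] 0.0182
-58 26.5 -58.0 [0.5866 0.0385 0.2199] [-3.7 -0.2  7.3] [-0.11  0.75  0.08] 0.0175
-66 26.76 -66.0 [0.5863 0.0385 0.2198] [-5.7 -0.5  9.4] [-0.12  1.2   0.16] 0.0178
-72 27.01 -72.0 [0.5862 0.0386 0.2198] [-6.7 -0.2  8.6] [-0.04  1.51  0.2 ] 0.0178
-76 27.26 -76.0 [0.5861 0.0387 0.2198] [-7.6  0.4  8.4] [0.08 1.66 0.24] 0.0177
```

```bash
python3 - <<'E'
from h import *
m=np.array([.5866,.0383,.2195])
for a in (-79,-82,-85,-88,-91):
    R=down(np.radians(158+a)); robot.move_ptp(m,R)
    s=robot.get_state();T=s['tool_rot'];print(a,round(s['time'],2),np.degrees(np.arctan2(T[1,0],T[0,0])).round(1)-158,s['ee_pos'].round(4),s['force'].round(1),s['moment'].round(2),round(s['opening'],4))
    if np.linalg.norm(s['force'])>35 or abs(s['moment'][2])>1.0:break
E
```

```text
-79 27.51 -79.0 [0.586  0.0388 0.2197] [-6.6  1.1  9.3] [0.13 1.79 0.37] 0.0175
-82 27.76 -82.0 [0.5861 0.0384 0.2197] [-5.8 -0.6  7.9] [-0.31  1.45  0.58] 0.0177
-85 28.01 -85.0 [0.5862 0.0379 0.2197] [-4.9 -3.   8. ] [-0.85  1.41  0.67] 0.0188
-88 28.26 -88.0 [0.5862 0.0377 0.2197] [-4.6 -4.6  7.5] [-1.16  1.33  0.95] 0.0194
-91 28.51 -91.0 [0.5863 0.038  0.2198] [-3.4 -3.2  7. ] [-0.75  1.13  1.05] 0.0197
```

```bash
python3 - <<'E'
from h import *
robot.pause(.5);s=robot.get_state();print(s['time'],s['moment'].round(2),s['opening'])
i=shot("side","pics/s2.png")[1][130:270,250:390];w=shot("wrist","pics/w2.png")[1][130:330,220:420]
f=lambda q:cv2.resize(cv2.convertScaleAbs(q,alpha=1.7,beta=15),(400,400),interpolation=cv2.INTER_CUBIC)
cv2.imwrite("pics/fin.png",np.hstack([f(i),f(w)]))
E
```

```text
29.0083 [-0.71  1.17  1.06] 0.020243168496950573
```

View pics/fin.png

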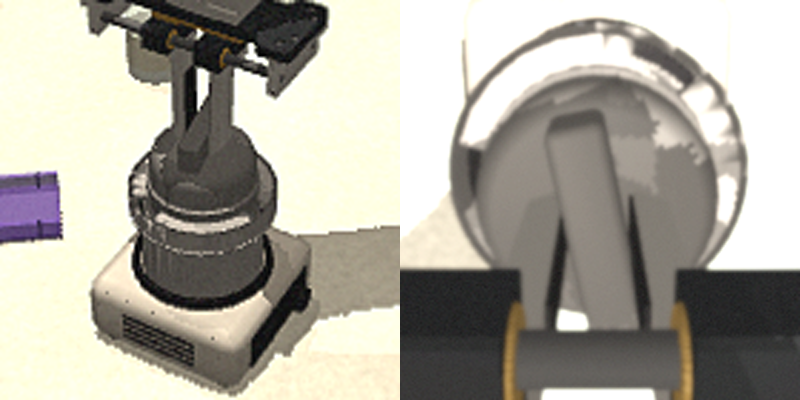

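The lid sits down in the collar. In the wrist view the bar leans about 9° in the pads, at (577,115) to (610,320). That puts the lid at about −81°, which is the stop, with 1.06 N m holding it there. I'll hand it in.

```bash
python3 - <<'E'
from h import *
robot.pause(.7);s=robot.get_state();print(s['time'],s['moment'].round(2),s['opening'],s['force'].round(1));print(robot.sign_off())
E
```

```text
29.8083 [-0.75  1.19  1.07] 0.019741147440221683 [-4.4 -2.8  7.9]
the job is handed in; nothing more can be done
None
```

I set the knife home on the shaft, then fitted the lid and turned it to its stop, and handed the job in at about 30 s with the gripper still holding the lid there. I couldn't read the run switch directly, so its position is inferred from the lid's angle (about 80°) and the roughly 1.07 N m still measured at the stop.

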